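# Flip the waste caddy open and sweep the jar cap in

## Task

With the fingertips, push the green lid of the waste caddy up by its front tab and over past upright, so that it stays open by its own weight with nothing touching it. Then push the red jar cap along the bamboo board and over the board's edge so that it drops into the caddy. Only push: do not pick up or lift the cap, and leave the mug, the cocktail shaker and the blue baster bulb standing where they are.

Things in the scene. Friction and masses are not known exactly. Their poses are not given: they have to be found in the camera images.
- station: Fixed open white waste caddy, 150 mm (x) by 160 mm (y) by 100 mm high, walls and floor 4 mm; a bamboo board is fixed to its +y side. Origin: centre of the caddy's underside, on the counter. x points away from the robot to the hinge side, y to the board, z up; yaw within 0.3 rad. Inside: x within 71 mm, y within 76 mm of the origin.
- board_edge (a point): Middle of the bamboo board's edge over the caddy, on its flat top: x = 0, y = 77 mm, z = 102 mm in the station's frame, 2 mm above the caddy's rim. The board runs from there 223 mm along the station's +y and 110 mm to either side in x; 22 mm thick, on two low legs.
- hinge (a point): Middle of the lid's hinge axis, at x = 78 mm, y = 0, z = 101 mm in the station's frame (just behind the caddy's far rim); the axis runs along the station's y.
- lid_tab (a point): Middle of the front edge of the lid's tab, on its underside, 184 mm from the hinge axis; moves with the lid. The lid is a green plate 7 mm thick, 146 mm wide (y), about 0.18 kg, lying on the caddy's rim. The tab, 70 mm wide, juts 31 mm beyond the caddy's front wall, 101 mm above the counter, free underneath.
- caddy_lid (a joint): Lid angle in rad: 0 shut, 1.57 upright, stop at 1.95 (leaning back, away from the robot). The hinge is free: below about 1.6 the lid falls shut, beyond it falls open against the stop. Opening takes about 1 N at the tab.
- cap_mid (a point): Centre, half-way up, of the loose red metal jar cap: a disc of 52 mm diameter, 16 mm high, about 40 g, lying flat on the bamboo board (its centre 8 mm above the board). It slides under a push of less than 1 N.
- bulb: Loose blue silicone baster bulb standing on the bamboo board's far part: 52 mm across, 55 mm high, origin at the centre of its underside. Leave it alone.
- mug: Loose white mug on the counter to the right of the caddy (-y): 82 mm across, 92 mm high, with a handle; origin at the centre of its underside. Leave it alone.
- shaker: Loose steel cocktail shaker with screw-top cap, standing on the counter to the right of the caddy (-y): 86 mm across, 195 mm high; origin at the centre of its underside. Leave it alone.
Things that resemble listed ones, but are neither listed nor needed, are in the scene too. Of the things shaped like the part that bears cap_mid, the red one is meant.

How it is judged:
By the outcome, as a careful person would: the job done as asked, in the order asked, and still so for the second after the job is handed in, with the robot touching nothing.
It also fails if it takes over 61 s, if anything falls off the work surface, if the arm or the gripper's body presses on something with over 40 N, if the wrist force passes 120 N, or if a joint passes its speed limit or range.

## Robot

A 6-joint arm with a two-finger parallel gripper is mounted at the origin on the work surface. World frame = base frame: x ahead of the robot, y to its left, z up, the work surface at z = 0. Lengths are in m, angles in rad, forces in N, time in s.
With the tool pointing down it reaches from about 0.425 to 0.95 m from the base axis. Payload 14.7 kg.
Tool frame: the origin (TCP) lies at the very end of the fingers, on their centre line; the grasp point (between the pads) lies 19 mm behind it (bot.grip_point_offset is the distance from the TCP to the grasp point, in m); z points along the fingers, y is the direction in which the jaws open and shut (so a half turn about z gives the same grasp; the last joint's range is limited). The gripper opens to 85 mm and grips with 20 to 120 N. Pads are 22 mm wide; open, the fingers measure 114 mm over their backs; the gripper's body (76 mm by 85 mm) begins 54 mm behind the grasp point. The pads swing forward as they close: fully open they stand 13 mm farther back than shut.
Start: joints at [1.232, 0.48, 1.596, -0, 1.065, -0.047], TCP at [0.187, 0.623, 0.231] pointing down, gripper open.
Joint ranges: [-2.75, 2.75], [-0.82, 2.05], [0.23, 2.67], [-1.56, 4.7], [0.09, 2.69], [-2.92, 2.92]. Speed limits (rad/s): [1.89, 1.89, 2.39, 3.01, 3.01, 3.01].

## Interface

Orientations are given as a unit quaternion [x, y, z, w].
In Python, from rig import bot gives the robot as it stands.
- The arm moves only by the tool carry_out, never from a script. Its argument "rows" is a list of rows, each an object with "xyz": the shift along the tool's x, y, z in m, a list of three; "dr": the turn, a rotation vector about the tool's x, y, z in rad, a list of three; "gripper": the gripper command: -1 is fully open, 1 is shut, values between are in proportion. A call has 1 to 12 rows; each row is the pose to reach, as a shift and turn from the pose commanded when the call began, along the tool's axes at that moment; what a row does not reach only later rows make up. A row lasts 1/12 s, in which the tool goes at most 41.7 mm and 7.16 degrees, less where a joint would pass 70% of its speed; a pose out of reach is approached as far as the arm can. A call with a gripper value outside its range is refused whole. The fingers move at their own pace and stop on an object; the grip force is fixed at half the most. Time passes only in rows, so rows that repeat a pose let the fingers close. It gives the time, the measured TCP pose, the force and the opening at its end, in the units of the state.
- bot.observe(): the state, without advancing time (a new reading comes with each control period).
- bot.camera(name): name is "side" or "top" or "wrist"; returns the picture (420x560x3 uint8, red, green, blue); there is no depth.
- bot.camera_params(name): a dict with "K" (3x3 intrinsics, pixels), "distortion" ([k1, k2, p1, p2, k3] as OpenCV has them; the pictures are not rectified), "world_from_camera" (4x4, takes a point from camera to world coordinates); the wrist camera has in their place "mount" (4x4, takes a point from camera to tool coordinates, whose origin is the TCP and whose axes are the flange's). Camera axes: x right, y down, z forward; pixel columns grow to the right and rows downward; lengths in m; the calibration is good to about 2 mm. A picture is of the moment at which its call begins: read the wrist's pose just before it. camera_params takes no time and is no camera call.
- bot.close_job(): hands the job in, once; it reports no verdict.
The state is a dict: "time_s": time; "qpos": joint angles; "dq": joint speeds; "tau": joint torques, N m; "tool_pos": TCP position; "eef_rot": TCP orientation; "contact_force": force on the tool from outside, world axes, zero at the start; "ft_torque": the same for the moment, N m; "opening": finger opening in m.
Only numpy, scipy, OpenCV 4.12 (cv2) and the standard library are available. Lean on these libraries where they do the work, as an engineer would, in place of code of your own. Each camera call takes 0.05 s, during which the arm holds its last target.

## Working session

There is one attempt and no reset: what is moved stays moved. The work goes in short steps, Python scripts to look and compute and a tool call to move; the robot and the scene stay as the last step left them, time stands still between calls to the robot, and variables do not carry over. Pictures are saved under pics/ and viewed, and the job is handed in when it is done.

Besides the shell and the picture viewer there is one more tool, called after "Emit:" in YAML: its name, and indented under it one key for each argument. carry_out: Moves the arm, as the interface text tells. Its arguments: {"type":"object","properties":{"rows":{"type":"array","items":{"type":"object","properties":{"xyz":{"type":"array","items":{"type":"number"}},"dr":{"type":"array","items":{"type":"number"}},"gripper":{"type":"number"}}}}},"required":["rows"]}

```bash
ls; mkdir -p pics
python3 - <<'E'
from rig import bot
import cv2
print(bot.observe())
for n in ["side","top","wrist"]:
    im=bot.camera(n); cv2.imwrite(f"pics/{n}0.png",im[:,:,::-1]); print(n,bot.camera_params(n))
E
```

```text
pics
{'time_s': 0.0, 'qpos': array([ 1.23240332e+00,  4.80853790e-01,  1.59690377e+00, -9.11755621e-06,
        1.06508612e+00, -4.65852807e-02]), 'dq': array([-0.00088734,  0.00093543,  0.00053203, -0.00117908,  0.00068729,
       -0.00089959]), 'tau': array([-1.50009109e-03, -9.50643039e+01, -4.30179048e+01, -4.88909591e-04,
        1.27579656e-02,  4.74326157e-06]), 'tool_pos': array([0.18682555, 0.62212415, 0.230647  ]), 'eef_rot': array([ 1.45384533e-01,  9.89375028e-01, -6.14723422e-04, -1.15749209e-04]), 'contact_force': array([-0.25318342,  0.80022028, -0.20297087]), 'ft_torque': array([0.03215993, 0.02408667, 0.02167515]), 'opening': 0.08556400495454651}
side {'K': array([[425.25246848,   0.        , 272.35317537],
       [  0.        , 425.25246848, 214.43480154],
       [  0.        ,   0.        ,   1.        ]]), 'distortion': array([-0.0760801,  0.       ,  0.       ,  0.       ,  0.       ]), 'world_from_camera': array([[ 0.92209873, -0.30524809,  0.2378183 ,  0.27336552],
       [-0.38677748, -0.70846359,  0.59032408, -0.65846112],
       [-0.01170969, -0.63631985, -0
[... 599 characters left out ...]
388427e-01],
       [ 0.00000000e+00,  0.00000000e+00,  0.00000000e+00,
         1.00000000e+00]])}
wrist {'K': array([[330.70669699,   0.        , 280.7287921 ],
       [  0.        , 330.70669699, 208.21595106],
       [  0.        ,   0.        ,   1.        ]]), 'distortion': array([-0.0646739,  0.       ,  0.       ,  0.       ,  0.       ]), 'mount': array([[ 8.51197984e-05, -9.48033430e-01, -3.18170722e-01,
         8.28095730e-02],
       [ 9.99999845e-01, -9.44065742e-05,  5.48826029e-04,
         8.95073416e-04],
       [-5.50342830e-04, -3.18170719e-01,  9.48033275e-01,
        -1.40955936e-01],
       [ 0.00000000e+00,  0.00000000e+00,  0.00000000e+00,
         1.00000000e+00]])}
```

View pics/side0.png

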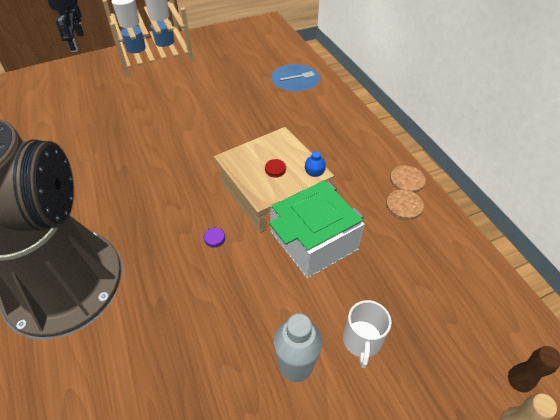

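View pics/top0.png

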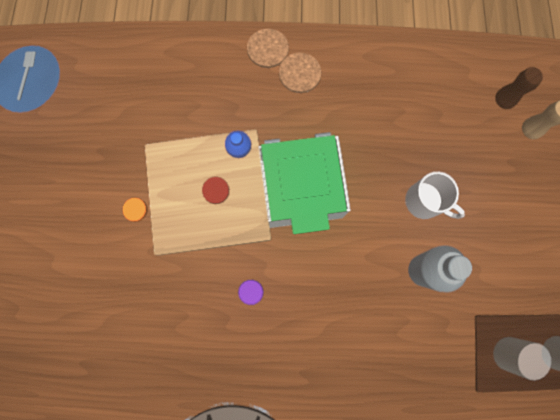

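View pics/wrist0.png

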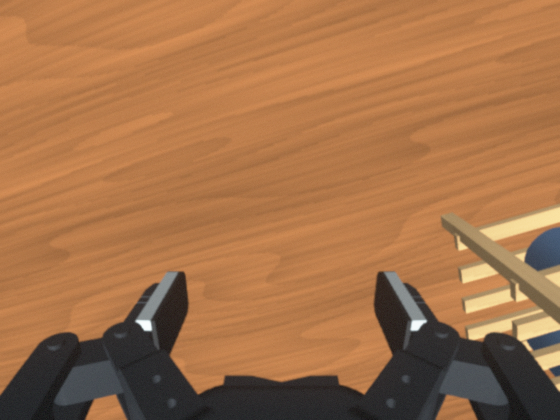

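Cap candidates: the red one on the board (side 275,168; top 215,190), a purple one on the counter (side 214,237; top 250,292), and an orange one on the counter (top 134,210). The red one fits, because it is red and lies on the board. I'll measure and make a confirming crop.

```bash
cat > h.py <<'E'
import cv2,numpy as np
from rig import bot
def ray(n,uv):
    p=bot.camera_params(n); T=p["world_from_camera"]
    q=cv2.undistortPoints(np.array(uv,float).reshape(-1,1,2),p["K"],p["distortion"]).reshape(-1,2)
    d=np.c_[q,np.ones(len(q))]@T[:3,:3].T
    return T[:3,3],d
def onz(n,uv,z):
    o,d=ray(n,uv); return o+d*((z-o[2])/d[:,2])[:,None]
def proj(n,P):
    p=bot.camera_params(n); T=np.linalg.inv(p["world_from_camera"])
    return cv2.projectPoints(np.array(P,float).reshape(-1,1,3),cv2.Rodrigues(T[:3,:3])[0],T[:3,3],p["K"],p["distortion"])[0].reshape(-1,2)
def big(m):
    n,l,s,c=cv2.connectedComponentsWithStats(m.astype(np.uint8)); i=1+np.argmax(s[1:,4]); return (l==i).astype(np.uint8),c[i],s[i]
def hsv(im): return cv2.cvtColor(im,cv2.COLOR_RGB2HSV).astype(int)
E
python3 - <<'E'
from h import *
np.set_printoptions(precision=4,suppress=True)
for n in ["top","side"]:
    im=cv2.imread(f"pics/{n}0.png")[:,:,::-1].copy(); H=hsv(im)
    g,c,s=big((abs(H[...,0]-65)<15)&(H[...,1]>120)&(H[...,2]>60))
    ct=max(cv2.findContours(g,0,cv2.CHAIN_APPROX_NONE)[0],key=cv2.contourArea)
    P=onz(n,ct.reshape(-1,2),0.108)
    # dominant lid body rectangle: minarea of hull eroded -> via approx
    ap=cv2.approxPolyDP(ct,3,True).reshape(-1,2); print(n,"lid",np.c_[ap,onz(n,ap,0.108)[:,:2]])
    r,c,s=big(((H[...,0]<6)|(H[...,0]>174))&(H[...,1]>150)&(H[...,2]>50)&((np.indices(H.shape[:2])[0]<260)))
    print("red",c,s,onz(n,[c],0.114))
    b,c,s=big((abs(H[...,0]-115)<10)&(H[...,1]>180)&(H[...,2]>80)&(np.indices(H.shape[:2])[1]>150)&(np.indices(H.shape[:2])[0]>100))
    print("bulb",c,s,onz(n,[c],0.13))
    w,c,s=big((abs(H[...,0]-18)<6)&(H[...,1]<140)&(H[...,2]>150)&(np.indices(H.shape[:2])[0]>100)&(np.indices(H.shape[:2])[1]<340))
    ct=max(cv2.findContours(w,0,cv2.CHAIN_APPROX_NONE)[0],key=cv2.contourArea)
    ap=cv2.approxPolyDP(ct,4,True).reshape(-1,2); print("board",np.c_[ap,onz(n,ap,0.102)[:,:2]])
    crop=im[110:270,190:390] if n=="side" else im[120:260,130:370]
    cv2.imwrite(f"pics/crop_{n}.png",cv2.resize(crop,None,fx=3.3,fy=3.3)[:,:,::-1])
E
```

```text
top lid [[333.     136.       0.6754  -0.1832]
 [262.     145.       0.6532  -0.0457]
 [272.     219.       0.5092  -0.0692]
 [290.     217.       0.5139  -0.1029]
 [295.     233.       0.4839  -0.1129]
 [328.     228.       0.4949  -0.1746]
 [326.     214.       0.5214  -0.1706]
 [345.     210.       0.5299  -0.2066]]
red [215.122  189.8189] [203 177  25  26 508] [[0.5612 0.0397 0.114 ]]Traceback (most recent call last):
  File "<stdin>", line 12, in <module>
  File "h.py", line 14, in big
    n,l,s,c=cv2.connectedComponentsWithStats(m.astype(np.uint8)); i=1+np.argmax(s[1:,4]); return (l==i).astype(np.uint8),c[i],s[i]
                                                                      ~~~~~~~~~^^^^^^^^^
    return _wrapfunc(a, 'argmax', axis=axis, out=out, **kwds)
    return bound(*args, **kwds)
ValueError: attempt to get argmax of an empty sequence
```

```bash
python3 -c "
import cv2,numpy as np
a=cv2.imread('pics/crop_top.png');b=cv2.imread('pics/crop_side.png')
b=cv2.resize(b,(400,320));a=cv2.resize(a,(400,233));c=np.zeros((320,800,3),np.uint8);c[:233,:400]=a;c[:,400:]=b;cv2.imwrite('pics/c2.png',c)"
```

```text
[ WARN:0@0.027] global loadsave.cpp:275 findDecoder imread_('pics/crop_top.png'): can't open/read file: check file path/integrity
[ WARN:0@0.027] global loadsave.cpp:275 findDecoder imread_('pics/crop_side.png'): can't open/read file: check file path/integrity
Traceback (most recent call last):
cv2.error: OpenCV(4.12.0) /io/opencv/modules/imgproc/src/resize.cpp:4208: error: (-215:Assertion failed) !ssize.empty() in function 'resize'
```

Run:
```python
from h import *
np.set_printoptions(precision=4,suppress=True)
for n in ["top","side"]:
    im=cv2.imread(f"pics/{n}0.png")[:,:,::-1].copy(); H=hsv(im)
    R,C=np.indices(H.shape[:2])
    if n=="top": print("bulbhsv",H[148,238],"board",H[230,200])
    g,c,s=big((abs(H[...,0]-65)<15)&(H[...,1]>120)&(H[...,2]>60))
    ct=max(cv2.findContours(g,0,cv2.CHAIN_APPROX_NONE)[0],key=cv2.contourArea)
    ap=cv2.approxPolyDP(ct,3,True).reshape(-1,2); 
    if n=="side":print(n,"lid",np.c_[ap,onz(n,ap,0.108)[:,:2]])
    r,c,s=big(((H[...,0]<6)|(H[...,0]>174))&(H[...,1]>150)&(H[...,2]>50)&(R<260))
    print("red",c,s,onz(n,[c],0.114))
    b,c,s=big((abs(H[...,0]-115)<12)&(H[...,1]>150)&(H[...,2]>60)&(C>150)&(R>100)&(C<340)&(R<200))
    print("bulb",c,s,onz(n,[c],0.13))
    w,c,s=big((abs(H[...,0]-18)<6)&(H[...,1]<140)&(H[...,2]>150)&(R>100)&(C<340))
    ct=max(cv2.findContours(w,0,cv2.CHAIN_APPROX_NONE)[0],key=cv2.contourArea)
    ap=cv2.approxPolyDP(ct,4,True).reshape(-1,2); print("board",np.c_[ap,onz(n,ap,0.102)[:,:2]])
    crop=im[110:270,190:390] if n=="side" else im[120:260,130:370]
    cv2.imwrite(f"pics/crop_{n}.png",cv2.resize(crop,None,fx=3.3,fy=3.3)[:,:,::-1])
a=cv2.imread('pics/crop_top.png');b=cv2.imread('pics/crop_side.png')
b=cv2.resize(b,(400,320));a=cv2.resize(a,(400,233));c=np.zeros((320,800,3),np.uint8);c[:233,:400]=a;c[:,400:]=b;cv2.imwrite('pics/c2.png',c)
```

```text
bulbhsv [112 153 206] board [ 16 103 213]
red [215.122  189.8189] [203 177  25  26 508] [[0.5612 0.0397 0.114 ]]
bulb [235.5263 137.1474] [230 132  12  11  95] [[0.6604 0.0038 0.13  ]]
board [[337.     112.       0.7278  -0.1918]
 [326.     111.       0.7292  -0.1699]
 [325.     105.       0.7419  -0.1679]
 [318.     111.       0.7287  -0.154 ]
 [318.     102.       0.7478  -0.1539]
 [304.     103.       0.7448  -0.126 ]
 [305.     108.       0.7342  -0.1281]
 [311.     102.       0.7473  -0.1399]
 [316.     105.       0.7413  -0.1499]
 [307.     113.       0.7238  -0.1322]
 [293.     114.       0.7209  -0.1045]
 [293.     119.       0.7104  -0.1047]
 [280.     113.       0.7222  -0.0788]
 [300.     103.       0.7445  -0.118 ]
 [279.     106.       0.737   -0.0764]
 [284.     108.       0.733   -0.0864]
 [280.     113.       0.7222  -0.0788]
 [270.     113.       0.7217  -0.059 ]
 [270.     107.       0.7344  -0.0586]
 [266.     116.       0.7152  -0.0513]
 [286.     118.       0.7121  -0.0909]
 [274.     125.       0.6969  -0.0676]
 [256.     121.       0.7043  -0.0319]
 [261.     1
[... 2532 characters left out ...]

 [280.     216.       0.5141  -0.1064]
 [269.     223.       0.4839  -0.1151]
 [285.     243.       0.4944  -0.1786]
 [297.     238.       0.5234  -0.1767]
 [308.     249.       0.5326  -0.2119]]
red [274.8792 167.6376] [265 159  21  18 298] [[0.5615 0.0346 0.114 ]]
bulb [314.7812 164.5014] [305 152  20  24 361] [[ 0.6477 -0.0088  0.13  ]]
board [[286.     127.       0.6561   0.18  ]
 [214.     156.       0.4397   0.1476]
 [256.     211.       0.4718  -0.0667]
 [333.     175.       0.6869  -0.0341]
 [326.     167.       0.684   -0.0024]
 [318.     177.       0.65    -0.0258]
 [305.     172.       0.6284   0.0024]
 [304.     161.       0.6431   0.0388]
 [311.     152.       0.6741   0.062 ]]
```

View pics/c2.png

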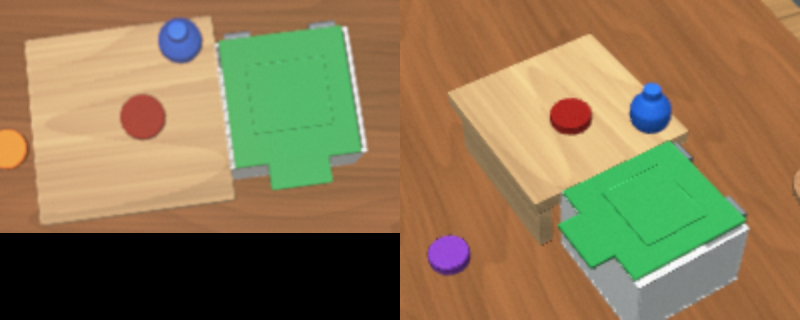

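Both crops confirm the red cap lies on the board. Lid corners from the top and side views agree to about 3 mm. The station is at about (0.594, -0.128) with yaw 0.158. Next I'll work out which finger orientation gets under the tab within the wrist joint ranges.

```bash
cat >> h.py <<'E'
from scipy.spatial.transform import Rotation as Ro
O=np.array([0.594,-0.128,0]); YAW=0.158
def S(p): return O+Ro.from_euler('z',YAW).apply(p)
def toS(p): return Ro.from_euler('z',-YAW).apply(np.asarray(p)-O)
def fkR(q): return Ro.from_euler('z',q[0])*Ro.from_euler('y',q[1]+q[2])*Ro.from_euler('z',q[3])*Ro.from_euler('y',q[4])*Ro.from_euler('z',q[5]+np.pi/2)
def toolR(head,tilt,xup):
    # head: azimuth (world) of tool z's horizontal part; tilt from vertical
    h=np.array([np.cos(head),np.sin(head),0]); z=h*np.sin(tilt)+np.array([0,0,-np.cos(tilt)])
    x=(h*np.cos(tilt)+np.array([0,0,np.sin(tilt)]))*(1 if xup else -1)
    return Ro.from_matrix(np.c_[x,np.cross(z,x),z])
E
python3 - <<'E'
from h import *
np.set_printoptions(precision=3,suppress=True)
o=bot.observe(); print((fkR(o["qpos"]).inv()*Ro.from_quat(o["eef_rot"])).magnitude())
for q1,s in [(0.1,2.3),(0,1.9)]:
  for hd in [-30,-60,-90]:
    for xu in (0,1):
      R=toolR(YAW+np.radians(hd),np.radians(42),xu)
      W=(Ro.from_euler('z',q1)*Ro.from_euler('y',s)).inv()*R*Ro.from_euler('z',-np.pi/2)
      e=W.as_euler('ZYZ'); print(q1,s,hd,xu,e)
for n,uv in [("mug",(433,195)),("shaker",(445,269))]: print(n,toS(onz("top",[uv],0.05)[0]))
print("cap",toS([.5613,.037,.11]),"bulb",toS([.652,.0,.13]), toS([.489,-.145,.1]))
E
```

```text
1.0219826548781645e-16
0.1 2.3 -30 0 [-1.092  0.345 -0.146]
0.1 2.3 -30 1 [-1.092  0.345  2.995]
0.1 2.3 -60 0 [-1.066  0.693  0.223]
0.1 2.3 -60 1 [-1.066  0.693 -2.918]
0.1 2.3 -90 0 [-0.902  1.019  0.507]
0.1 2.3 -90 1 [-0.902  1.019 -2.634]
0 1.9 -30 0 [-0.445  0.589 -0.916]
0 1.9 -30 1 [-0.445  0.589  2.226]
0 1.9 -60 0 [-0.742  0.877 -0.299]
0 1.9 -60 1 [-0.742  0.877  2.842]
0 1.9 -90 0 [-0.779  1.224  0.113]
0 1.9 -90 1 [-0.779  1.224 -3.029]
mug [-0.06  -0.264  0.05 ]
shaker [-0.213 -0.261  0.05 ]
cap [-0.006  0.168  0.11 ] bulb [0.077 0.117 0.13 ] [-0.106 -0.     0.1  ]
```

```bash
cat >> h.py <<'E'
def rel(P,R=None):
    o=bot.observe(); R0=Ro.from_quat(o["eef_rot"])
    x=R0.inv().apply(np.asarray(P)-o["tool_pos"]); d=(R0.inv()*R).as_rotvec() if R is not None else np.zeros(3)
    return np.round(x,4),np.round(d,3)
RL=toolR(YAW+np.radians(-40),np.radians(42),0)
def st():
    o=bot.observe(); print("t",round(o["time_s"],2),"S",toS(o["tool_pos"]).round(4),"W",o["tool_pos"].round(4),"q",o["qpos"].round(3),"F",o["contact_force"].round(2),"op",round(o["opening"],4),"dRL",(RL.inv()*Ro.from_quat(o["eef_rot"])).as_rotvec().round(3))
E
python3 - <<'E'
from h import *
st(); print(rel([.45,.33,.30],RL))
E
```

```text
t 0.15 S [-0.2841  0.8049  0.2308] W [0.1868 0.6222 0.2308] q [ 1.232  0.481  1.597  0.     1.065 -0.047] F [-0.16  0.52 -0.16] op 0.0854 dRL [-0.09   0.729 -0.237]
(array([-0.3361, -0.2042, -0.069 ]), array([ 0.09 , -0.729,  0.237]))
```

Emit:
carry_out:
  rows:
    - {"xyz": [-0.034, -0.02, -0.007], "dr": [0, 0, 0], "gripper": 1}
    - {"xyz": [-0.068, -0.041, -0.014], "dr": [0, 0, 0], "gripper": 1}
    - {"xyz": [-0.1, -0.061, -0.021], "dr": [0.01, -0.07, 0.024], "gripper": 1}
    - {"xyz": [-0.134, -0.082, -0.028], "dr": [0.018, -0.146, 0.047], "gripper": 1}
    - {"xyz": [-0.168, -0.102, -0.035], "dr": [0.027, -0.22, 0.07], "gripper": 1}
    - {"xyz": [-0.2, -0.122, -0.042], "dr": [0.036, -0.29, 0.095], "gripper": 1}
    - {"xyz": [-0.235, -0.143, -0.049], "dr": [0.045, -0.365, 0.12], "gripper": 1}
    - {"xyz": [-0.27, -0.163, -0.056], "dr": [0.054, -0.437, 0.142], "gripper": 1}
    - {"xyz": [-0.3, -0.184, -0.063], "dr": [0.063, -0.51, 0.166], "gripper": 1}
    - {"xyz": [-0.336, -0.204, -0.069], "dr": [0.072, -0.583, 0.19], "gripper": 1}
    - {"xyz": [-0.336, -0.204, -0.069], "dr": [0.08, -0.656, 0.213], "gripper": 1}
    - {"xyz": [-0.336, -0.204, -0.069], "dr": [0.09, -0.729, 0.237], "gripper": 1}

```text
time_s: 1.15
tool_pos: [0.4515, 0.3287, 0.3014]
eef_rot: [0.251, 0.898, -0.095, 0.347]
contact_force: [-0.2, -1.2, -0.6]
opening: 0.0002
```

Run:
```python
from h import *
st(); print(rel(S([-.19,-.02,.24]),RL),S([-.19,-.02,.24]))
```

```text
t 1.15 S [-0.0689  0.4734  0.3014] W [0.4515 0.3287 0.3014] q [ 1.033  0.324  1.932 -0.863  1.084  0.509] F [-0.2  -1.21 -0.62] op 0.0002 dRL [-0.    -0.004  0.005]
(array([-0.1274, -0.4553,  0.196 ]), array([ 0.   ,  0.004, -0.005])) [ 0.40951352 -0.17764613  0.24      ]
```

```bash
cat >> h.py <<'E'
from scipy.optimize import least_squares
def fkp(q,k):
    d1,a2,a3,L,d=k; s=q[1]+q[2]
    u=np.array([a2*np.sin(q[1])+a3*np.sin(s),d,d1+a2*np.cos(q[1])+a3*np.cos(s)])
    return Ro.from_euler('z',q[0]).apply(u)+fkR(q).apply([0,0,L])
LO=np.array([-2.75,-.82,.23,-1.56,.09,-2.92]);HI=np.array([2.75,2.05,2.67,4.7,2.69,2.92])
def ik(P,R,k,q0):
    f=lambda q: np.r_[(fkp(q,k)-P)*5,(fkR(q).inv()*R).as_rotvec()]
    return least_squares(f,np.clip(q0,LO+.01,HI-.01),bounds=(LO,HI))
E
python3 - <<'E'
from h import *
np.set_printoptions(precision=3,suppress=True)
D=[([1.23240332,.480853790,1.59690377,-9e-6,1.06508612,-.0465852807],[.18682555,.62212415,.230647])]
o=bot.observe(); D.append((o["qpos"],o["tool_pos"]))
r=least_squares(lambda k: np.concatenate([fkp(q,k)-p for q,p in D]),[.2,.5,.5,.3,.03]); k=r.x; print(k,r.fun)
np.save("k.npy",k)
q=o["qpos"]
for p in [[-.19,-.02,.24],[-.17,-.01,.06],[-.105,-.005,.06],[-.103,-.003,.08],[-.06,-.003,.18],[0,0,.23],[.09,0,.263]]:
    r=ik(S(p),RL,k,q); q=r.x; print(p,q,r.cost)
E
```

```text
[0.243 0.626 0.41  0.37  0.03 ] [-0.    -0.002 -0.002  0.001  0.002  0.002]
[-0.19, -0.02, 0.24] [-0.395 -0.035  2.531 -1.56   0.096  0.105] 0.0040272118748757284
[-0.17, -0.01, 0.06] [-0.253  0.38   2.451 -1.56   0.208  0.286] 0.09133558799912317
[-0.105, -0.005, 0.06] [-0.14   0.449  2.363 -1.56   0.283  0.393] 0.07057155639233885
[-0.103, -0.003, 0.08] [-0.138  0.408  2.372 -1.56   0.281  0.386] 0.05886119149538143
[-0.06, -0.003, 0.18] [-0.122  0.259  2.345 -1.56   0.278  0.35 ] 0.012390757967407124
[0, 0, 0.23] [-0.078  0.249  2.262 -1.56   0.304  0.359] 0.0012981200338885123
[0.09, 0, 0.263] [-0.035  0.312  2.084 -1.344  0.339  0.151] 1.612886643072861e-28
```

Run:
```python
from h import *
np.set_printoptions(precision=2,suppress=True)
k=np.load("k.npy")
path=[[-.17,-.01,.065],[-.103,-.003,.065],[-.103,-.003,.08],[-.06,-.003,.18],[0,0,.23],[.09,0,.263]]
for tilt in (30,36,42):
  for hd in (-90,-70,-20,0,20,40,60,80):
    for roll in (0,90,180,270):
      R=toolR(YAW+np.radians(hd),np.radians(tilt),0)*Ro.from_euler('z',roll,degrees=True)
      best=None
      for q40 in (-1,.5,1.5,2.5,3.5):
        q=np.array([0,.3,2.2,q40,.6,0.]); c=0;m=9;Q=[]
        for p in path:
            r=ik(S(p),R,k,q); c+=r.cost; q=r.x; m=min(m,np.min(np.r_[q-LO,HI-q])); Q.append(q)
        J=np.abs(np.diff(Q,axis=0)).max()
        if c<1e-6 and m>.05 and (best is None or m>best[0]): best=(m,J,Q[1],Q[-1])
      if best: print(tilt,hd,roll,best)
```

```text
30 -90 0 (np.float64(0.17394261457670646), np.float64(0.40510177164694045), array([ 0.01,  0.56,  2.25, -1.17,  0.57,  0.94]), array([ 0.06,  0.51,  1.59, -0.6 ,  1.07,  0.21]))
30 -90 90 (np.float64(0.1739426131243902), np.float64(0.40510177164695627), array([ 0.01,  0.56,  2.25, -1.17,  0.57,  2.51]), array([ 0.06,  0.51,  1.59, -0.6 ,  1.07,  1.78]))
30 -90 270 (np.float64(0.17394259914687193), np.float64(0.40510177164694305), array([ 0.01,  0.56,  2.25, -1.17,  0.57, -0.63]), array([ 0.06,  0.51,  1.59, -0.6 ,  1.07, -1.36]))
30 0 180 (np.float64(0.05829436980513858), np.float64(1.070871405165247), array([-0.6 ,  0.5 ,  2.51,  2.19,  0.44, -1.35]), array([-0.34,  0.32,  1.92,  0.53,  0.49,  0.66]))
30 0 270 (np.float64(0.05829436760906015), np.float64(1.0708714048055237), array([-0.6 ,  0.5 ,  2.51,  2.19,  0.44,  0.22]), array([-0.34,  0.32,  1.92,  0.53,  0.49,  2.23]))
30 20 90 (np.float64(0.09144296641911787), np.float64(0.646061805734367), array([-0.69,  0.53,  2.39,  1.53,  0.49, -2.67]), array([-0.43,  0.37,  1.83,  0.66,  0.72, -1.39]))
30 20 180 (np.float64(0.19024262737
[... 7066 characters left out ...]
np.float64(0.45503552132741554), np.float64(0.23758436952309525), array([-0.73,  0.76,  1.88,  0.6 ,  1.12,  1.99]), array([-0.53,  0.7 ,  1.34,  0.62,  1.53,  2.46]))
42 80 90 (np.float64(0.11851623704611569), np.float64(0.23758436956064455), array([-0.73,  0.76,  1.88,  0.6 ,  1.12, -2.72]), array([-0.53,  0.7 ,  1.34,  0.62,  1.53, -2.25]))
42 80 180 (np.float64(0.6953551049299496), np.float64(0.23758436947709294), array([-0.73,  0.76,  1.88,  0.6 ,  1.12, -1.15]), array([-0.53,  0.7 ,  1.34,  0.62,  1.53, -0.68]))
42 80 270 (np.float64(0.6953551049298312), np.float64(0.2375843694722124), array([-0.73,  0.76,  1.88,  0.6 ,  1.12,  0.42]), array([-0.53,  0.7 ,  1.34,  0.62,  1.53,  0.89]))
```

```bash
cat >> h.py <<'E'
RU=toolR(YAW+np.radians(40),np.radians(42),1)
def vert(azy): return toolR(azy+np.pi/2,0,1)
E
python3 - <<'E'
from h import *
k=np.load("k.npy"); q=bot.observe()["qpos"]
print(rel([.5,.08,.33],vert(.1)))
for P,R in [([.5,.08,.33],vert(.1)),(S([-.17,-.04,.26]),RU),(S([-.17,-.03,.07]),RU),(S([-.1,-.0,.07]),RU)]:
    r=ik(np.array(P),R,k,q); q=r.x; print(q.round(2),r.cost)
E
```

```text
(array([-0.1458, -0.1876,  0.0926]), array([0.344, 0.68 , 0.882]))
[ 0.1   0.2   1.76  0.    1.18 -0.  ] 6.484980684231381e-19
[-1.02  0.31  2.1   0.78  1.14 -0.79] 4.8523588991472614e-18
[-1.01  0.64  2.3   1.08  0.81 -1.3 ] 2.4897955186730165e-26
[-0.85  0.64  2.27  1.21  0.79 -1.25] 4.0241860806165696e-22
```

Emit:
carry_out:
  rows:
    - {"xyz": [-0.015, -0.019, 0.009], "dr": [0.034, 0.068, 0.088], "gripper": 1}
    - {"xyz": [-0.029, -0.037, 0.018], "dr": [0.068, 0.136, 0.176], "gripper": 1}
    - {"xyz": [-0.044, -0.056, 0.028], "dr": [0.103, 0.204, 0.265], "gripper": 1}
    - {"xyz": [-0.058, -0.075, 0.037], "dr": [0.138, 0.272, 0.353], "gripper": 1}
    - {"xyz": [-0.073, -0.094, 0.046], "dr": [0.172, 0.34, 0.441], "gripper": 1}
    - {"xyz": [-0.087, -0.113, 0.056], "dr": [0.206, 0.408, 0.529], "gripper": 1}
    - {"xyz": [-0.102, -0.131, 0.065], "dr": [0.24, 0.476, 0.617], "gripper": 1}
    - {"xyz": [-0.117, -0.15, 0.074], "dr": [0.275, 0.544, 0.706], "gripper": 1}
    - {"xyz": [-0.131, -0.169, 0.083], "dr": [0.31, 0.612, 0.794], "gripper": 1}
    - {"xyz": [-0.146, -0.188, 0.093], "dr": [0.344, 0.68, 0.882], "gripper": 1}
    - {"xyz": [-0.146, -0.188, 0.093], "dr": [0.344, 0.68, 0.882], "gripper": 1}

```text
time_s: 2.07
tool_pos: [0.5021, 0.0751, 0.3292]
eef_rot: [0.674, 0.739, -0.001, -0.003]
contact_force: [-0.7, 0.3, -0.5]
opening: 0.0
```

Run:
```python
from h import *
st(); print(rel(S([-.17,-.04,.26]),RU))
```

```text
t 2.07 S [-0.0588  0.2151  0.3292] W [0.5021 0.0751 0.3292] q [ 0.087  0.188  1.783  0.003  1.176 -0.005] F [-0.66  0.33 -0.54] op 0.0 dRL [0.347 0.682 0.895]
(array([-0.2621, -0.0936,  0.069 ]), array([-0.3  ,  0.692,  0.767]))
```

Emit:
carry_out:
  rows:
    - {"xyz": [-0.024, -0.008, 0.0], "dr": [-0.027, 0.063, 0.07], "gripper": 1}
    - {"xyz": [-0.048, -0.017, 0.01], "dr": [-0.055, 0.126, 0.139], "gripper": 1}
    - {"xyz": [-0.071, -0.025, 0.018], "dr": [-0.082, 0.189, 0.209], "gripper": 1}
    - {"xyz": [-0.095, -0.034, 0.025], "dr": [-0.109, 0.252, 0.279], "gripper": 1}
    - {"xyz": [-0.119, -0.043, 0.031], "dr": [-0.136, 0.315, 0.349], "gripper": 1}
    - {"xyz": [-0.143, -0.051, 0.037], "dr": [-0.164, 0.377, 0.418], "gripper": 1}
    - {"xyz": [-0.167, -0.06, 0.044], "dr": [-0.191, 0.44, 0.488], "gripper": 1}
    - {"xyz": [-0.19, -0.068, 0.05], "dr": [-0.218, 0.503, 0.558], "gripper": 1}
    - {"xyz": [-0.214, -0.077, 0.056], "dr": [-0.245, 0.566, 0.628], "gripper": 1}
    - {"xyz": [-0.238, -0.085, 0.063], "dr": [-0.273, 0.629, 0.697], "gripper": 1}
    - {"xyz": [-0.262, -0.094, 0.069], "dr": [-0.3, 0.692, 0.767], "gripper": 1}
    - {"xyz": [-0.262, -0.094, 0.069], "dr": [-0.3, 0.692, 0.767], "gripper": 1}

```text
time_s: 3.07
tool_pos: [0.4317, -0.1934, 0.258]
eef_rot: [0.849, 0.388, 0.326, -0.15]
contact_force: [-1.2, 0.4, -1.0]
opening: 0.0002
```

Run:
```python
from h import *
st(); print(rel(S([-.17,-.03,.07]),RU)); print(rel(S([-.16,-.015,.07]),RU))
cv2.imwrite("pics/side1.png",bot.camera("side")[:,:,::-1])
```

```text
t 3.07 S [-0.1706 -0.039   0.258 ] W [ 0.4317 -0.1934  0.258 ] q [-1.022  0.324  2.075  0.773  1.151 -0.785] F [-1.2   0.38 -0.95] op 0.0002 dRL [0.    1.054 1.869]
(array([-0.1213, -0.0061,  0.1438]), array([-0.003, -0.001,  0.001]))
(array([-0.1085, -0.0111,  0.1554]), array([-0.003, -0.001,  0.001]))
```

View pics/side1.png

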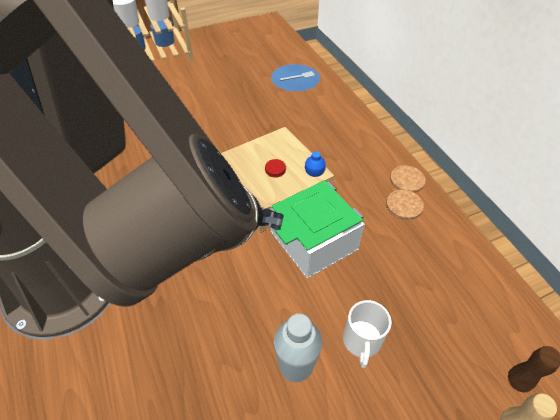

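The side view shows the fingertips at about (275,220), in front of and above the tab. The shaker and mug are clear of the arm. Lowering the fingertips in front of the tab now.

Emit:
carry_out:
  rows:
    - {"xyz": [-0.015, -0.001, 0.02], "dr": [0, 0, 0], "gripper": 1}
    - {"xyz": [-0.03, -0.003, 0.038], "dr": [0, 0, 0], "gripper": 1}
    - {"xyz": [-0.045, -0.004, 0.056], "dr": [0, 0, 0], "gripper": 1}
    - {"xyz": [-0.06, -0.005, 0.074], "dr": [0, 0, 0], "gripper": 1}
    - {"xyz": [-0.075, -0.006, 0.092], "dr": [0, 0, 0], "gripper": 1}
    - {"xyz": [-0.09, -0.007, 0.11], "dr": [0, 0, 0], "gripper": 1}
    - {"xyz": [-0.105, -0.008, 0.13], "dr": [0, 0, 0], "gripper": 1}
    - {"xyz": [-0.119, -0.008, 0.146], "dr": [0, 0, 0], "gripper": 1}
    - {"xyz": [-0.119, -0.008, 0.146], "dr": [0, 0, 0], "gripper": 1}

```text
time_s: 3.87
tool_pos: [0.4329, -0.1751, 0.0696]
eef_rot: [0.847, 0.394, 0.324, -0.152]
contact_force: [-0.9, 0.8, 0.2]
opening: 0.0001
```

Run:
```python
from h import *
st(); print(rel(S([-.105,-.01,.068]),RU));print(rel(S([-.105,-.01,.1]),RU))
cv2.imwrite("pics/side2.png",cv2.resize(bot.camera("side")[120:300,180:400],None,fx=3,fy=3)[:,:,::-1])
cv2.imwrite("pics/wr2.png",bot.camera("wrist")[:,:,::-1])
```

```text
t 3.87 S [-0.1665 -0.0212  0.0696] W [ 0.4329 -0.1751  0.0696] q [-0.994  0.673  2.207  1.032  0.838 -1.229] F [-0.91  0.81  0.25] op 0.0001 dRL [0.003 1.058 1.854]
(array([0.039 , 0.0319, 0.0371]), array([-0.012,  0.002,  0.011]))
(array([0.0604, 0.0318, 0.0132]), array([-0.012,  0.002,  0.011]))
```

View pics/side2.png

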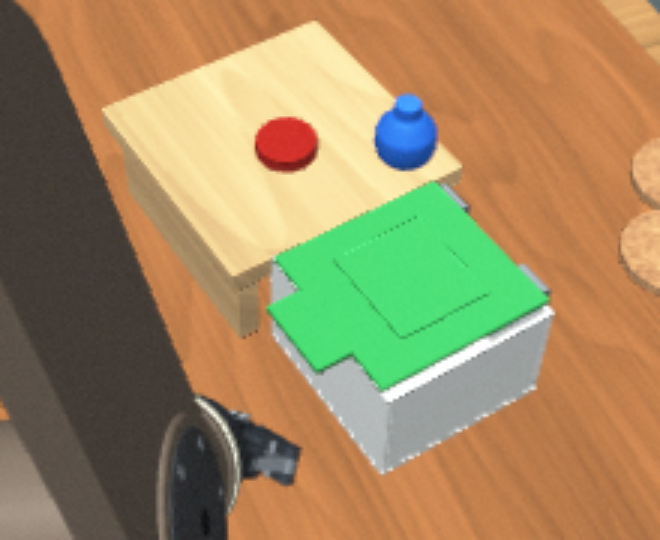

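View pics/wr2.png

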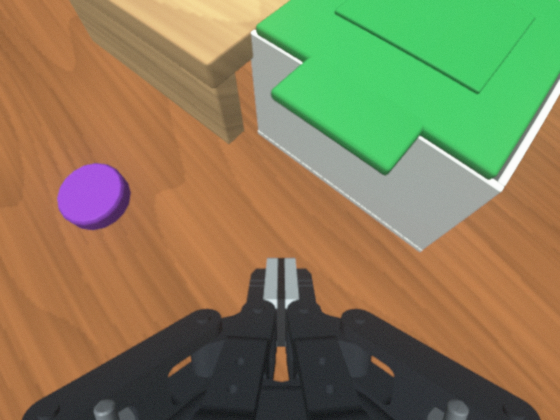

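Wrist view: closed fingertips at about (282,275), with the tab's underside edge ahead at (275,95)–(385,170). They point under the tab's right part. Sliding them in underneath.

Emit:
carry_out:
  rows:
    - {"xyz": [0.007, 0.005, 0.006], "dr": [-0.002, 0, 0.002], "gripper": 1}
    - {"xyz": [0.013, 0.011, 0.012], "dr": [-0.004, 0, 0.004], "gripper": 1}
    - {"xyz": [0.02, 0.016, 0.018], "dr": [-0.006, 0, 0.006], "gripper": 1}
    - {"xyz": [0.026, 0.021, 0.025], "dr": [-0.008, 0, 0.008], "gripper": 1}
    - {"xyz": [0.033, 0.026, 0.031], "dr": [-0.01, 0, 0.01], "gripper": 1}
    - {"xyz": [0.039, 0.032, 0.037], "dr": [-0.012, 0.002, 0.011], "gripper": 1}
    - {"xyz": [0.039, 0.032, 0.037], "dr": [-0.012, 0.002, 0.011], "gripper": 1}

```text
time_s: 4.55
tool_pos: [0.4942, -0.1561, 0.0708]
eef_rot: [0.849, 0.387, 0.327, -0.147]
contact_force: [-0.2, 0.6, -0.0]
opening: 0.0001
```

```bash
cat >> h.py <<'E'
def tcp(phi,dx=.003,dz=-.021,y=-.01,L=.184):
    return np.array([.078-L*np.cos(phi)+dx,y,.101+L*np.sin(phi)+dz])
E
python3 - <<'E'
from h import *
st()
for ph in np.arange(0,.65,.1): print(round(ph,2),rel(S(tcp(ph)),RU))
cv2.imwrite("pics/wr3.png",bot.camera("wrist")[:,:,::-1])
E
```

```text
t 4.55 S [-0.103  -0.0121  0.0708] W [ 0.4942 -0.1561  0.0708] q [-0.869  0.68   2.163  1.131  0.821 -1.17 ] F [-0.21  0.62 -0.03] op 0.0001 dRL [-0.004  1.046  1.872]
0.0 (array([ 0.0072, -0.0016, -0.006 ]), array([ 0.005, -0.001,  0.001]))
0.1 (array([ 0.02  , -0.0009, -0.0192]), array([ 0.005, -0.001,  0.001]))
0.2 (array([ 0.0337,  0.0009, -0.0312]), array([ 0.005, -0.001,  0.001]))
0.3 (array([ 0.0482,  0.0039, -0.0421]), array([ 0.005, -0.001,  0.001]))
0.4 (array([ 0.0634,  0.008 , -0.0517]), array([ 0.005, -0.001,  0.001]))
0.5 (array([ 0.079 ,  0.0132, -0.0599]), array([ 0.005, -0.001,  0.001]))
0.6 (array([ 0.095 ,  0.0195, -0.0666]), array([ 0.005, -0.001,  0.001]))
```

View pics/wr3.png

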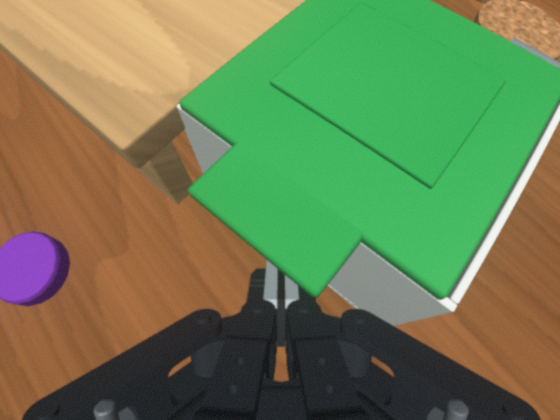

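The tips are under the tab near its right corner (front edge around (290,270)). I'll shift 10 mm left first and then start lifting.

Run:
```python
from h import *
print(rel(S([-.103,.0,.071]),RU)[0])
for ph in np.arange(0,.55,.1): print(round(ph,2),rel(S(tcp(ph,y=0)),RU)[0])
```

```text
[ 0.0065 -0.0086  0.0053]
0.0 [ 0.0126 -0.0086 -0.0014]
0.1 [ 0.0254 -0.0079 -0.0145]
0.2 [ 0.0391 -0.0061 -0.0266]
0.3 [ 0.0536 -0.0031 -0.0375]
0.4 [ 0.0688  0.001  -0.0471]
0.5 [ 0.0844  0.0062 -0.0553]
```

Emit:
carry_out:
  rows:
    - {"xyz": [0.003, -0.004, 0.003], "dr": [0, 0, 0], "gripper": 1}
    - {"xyz": [0.0065, -0.0086, 0.005], "dr": [0, 0, 0], "gripper": 1}
    - {"xyz": [0.0125, -0.0086, -0.001], "dr": [0, 0, 0], "gripper": 1}
    - {"xyz": [0.019, -0.008, -0.008], "dr": [0, 0, 0], "gripper": 1}
    - {"xyz": [0.0255, -0.008, -0.0145], "dr": [0, 0, 0], "gripper": 1}
    - {"xyz": [0.032, -0.007, -0.0205], "dr": [0, 0, 0], "gripper": 1}
    - {"xyz": [0.039, -0.006, -0.0265], "dr": [0, 0, 0], "gripper": 1}
    - {"xyz": [0.046, -0.0045, -0.032], "dr": [0, 0, 0], "gripper": 1}
    - {"xyz": [0.0535, -0.003, -0.0375], "dr": [0, 0, 0], "gripper": 1}
    - {"xyz": [0.061, -0.001, -0.0425], "dr": [0, 0, 0], "gripper": 1}
    - {"xyz": [0.069, 0.001, -0.047], "dr": [0, 0, 0], "gripper": 1}
    - {"xyz": [0.069, 0.001, -0.047], "dr": [0, 0, 0], "gripper": 1}

```text
time_s: 5.6
tool_pos: [0.5063, -0.1426, 0.1534]
eef_rot: [0.85, 0.387, 0.327, -0.146]
contact_force: [-1.0, -0.3, -0.1]
opening: 0.0005
```

Run:
```python
from h import *
st()
a=cv2.resize(bot.camera("side")[120:300,180:400],(440,360))
b=cv2.resize(bot.camera("wrist"),(360,270)); c=np.zeros((360,800,3),np.uint8); c[:,:440]=a; c[:270,440:]=b
cv2.imwrite("pics/m4.png",c[:,:,::-1])
for ph in np.arange(.4,1.05,.1): print(round(ph,2),rel(S(tcp(ph,y=0)),RU)[0])
```

```text
t 5.6 S [-0.0889 -0.0006  0.1534] W [ 0.5063 -0.1426  0.1534] q [-0.831  0.513  2.139  1.017  0.899 -0.939] F [-1.04 -0.28 -0.1 ] op 0.0005 dRL [-0.004  1.045  1.873]
0.4 [0.0005 0.0004 0.0009]
0.5 [ 0.0161  0.0056 -0.0073]
0.6 [ 0.0321  0.0118 -0.014 ]
0.7 [ 0.0482  0.019  -0.0191]
0.8 [ 0.0644  0.0271 -0.0227]
0.9 [ 0.0803  0.036  -0.0246]
1.0 [ 0.096   0.0456 -0.0248]
```

View pics/m4.png

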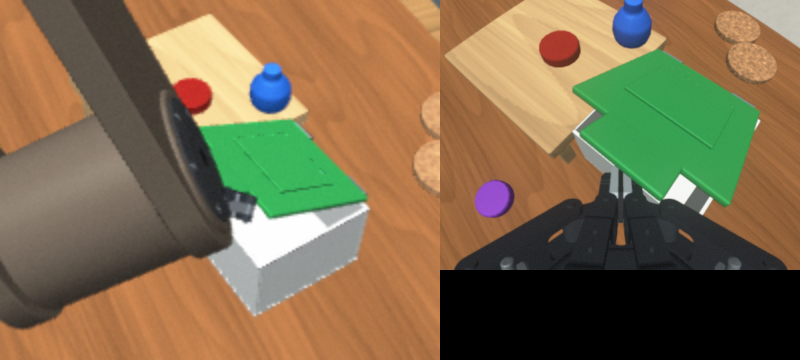

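The lid is open by about 0.4 rad and resting on the fingertips. Continuing along the arc.

Emit:
carry_out:
  rows:
    - {"xyz": [0.008, 0.003, -0.003], "dr": [0, 0, 0], "gripper": 1}
    - {"xyz": [0.016, 0.0055, -0.007], "dr": [0, 0, 0], "gripper": 1}
    - {"xyz": [0.024, 0.0085, -0.0105], "dr": [0, 0, 0], "gripper": 1}
    - {"xyz": [0.032, 0.012, -0.014], "dr": [0, 0, 0], "gripper": 1}
    - {"xyz": [0.04, 0.0155, -0.0165], "dr": [0, 0, 0], "gripper": 1}
    - {"xyz": [0.048, 0.019, -0.019], "dr": [0, 0, 0], "gripper": 1}
    - {"xyz": [0.0565, 0.023, -0.021], "dr": [0, 0, 0], "gripper": 1}
    - {"xyz": [0.0645, 0.027, -0.0225], "dr": [0, 0, 0], "gripper": 1}
    - {"xyz": [0.0725, 0.0315, -0.0235], "dr": [0, 0, 0], "gripper": 1}
    - {"xyz": [0.0805, 0.036, -0.0245], "dr": [0, 0, 0], "gripper": 1}
    - {"xyz": [0.088, 0.041, -0.025], "dr": [0, 0, 0], "gripper": 1}
    - {"xyz": [0.096, 0.0455, -0.025], "dr": [0, 0, 0], "gripper": 1}

```text
time_s: 6.7
tool_pos: [0.5766, -0.131, 0.235]
eef_rot: [0.85, 0.387, 0.327, -0.147]
contact_force: [0.7, -0.3, -0.1]
opening: -0.0002
```

```bash
cat >> h.py <<'E'
def tcp2(phi,r=.163,m=.014,y=0.):
    c,s=np.cos(phi),np.sin(phi)
    return np.array([.078-r*c-m*s,y,.101+r*s-m*c])
E
python3 - <<'E'
from h import *
st()
a=cv2.resize(bot.camera("side")[80:280,180:400],(396,360))
b=cv2.resize(bot.camera("wrist"),(360,270)); c=np.zeros((360,800,3),np.uint8); c[:,:396]=a; c[:270,440:]=b
cv2.imwrite("pics/m5.png",c[:,:,::-1])
print(tcp(1.0,y=0),tcp2(1.0))
for ph in np.arange(1.,1.81,.1): print(round(ph,2),rel(S(tcp2(ph)),RU)[0])
E
```

```text
t 6.7 S [-1.76e-02 -2.00e-04  2.35e-01] W [ 0.5766 -0.131   0.235 ] q [-0.715  0.422  1.982  0.933  0.985 -0.636] F [ 0.65 -0.27 -0.07] op -0.0002 dRL [-0.003  1.046  1.874]
[-0.01841562  0.          0.23483066] [-0.02184987  0.          0.23059554]
1.0 [-0.0059 -0.0034  0.0013]
1.1 [0.008  0.0053 0.0013]
1.2 [0.0215 0.0145 0.0028]
1.3 [0.0343 0.0241 0.0058]
1.4 [0.0465 0.0342 0.0101]
1.5 [0.0578 0.0444 0.0159]
1.6 [0.0682 0.0549 0.023 ]
1.7 [0.0776 0.0653 0.0314]
1.8 [0.0858 0.0758 0.0409]
```

View pics/m5.png

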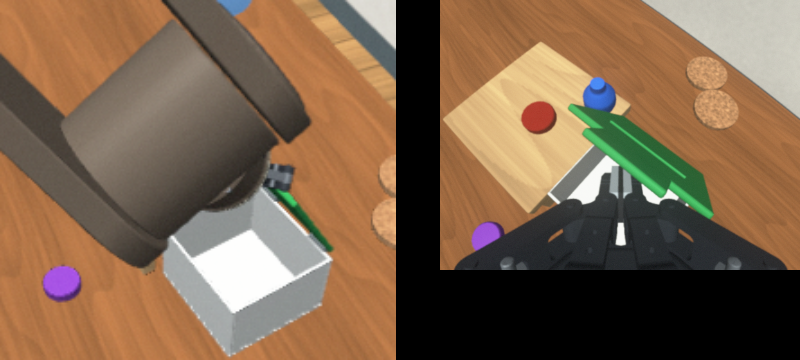

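The lid is at about 1.0 rad and still on the tips. Continuing past upright.

Emit:
carry_out:
  rows:
    - {"xyz": [0.006, 0.004, 0.001], "dr": [0, 0, 0], "gripper": 1}
    - {"xyz": [0.0148, 0.01, 0.002], "dr": [0, 0, 0], "gripper": 1}
    - {"xyz": [0.0215, 0.0145, 0.003], "dr": [0, 0, 0], "gripper": 1}
    - {"xyz": [0.028, 0.019, 0.004], "dr": [0, 0, 0], "gripper": 1}
    - {"xyz": [0.0343, 0.024, 0.006], "dr": [0, 0, 0], "gripper": 1}
    - {"xyz": [0.0405, 0.029, 0.008], "dr": [0, 0, 0], "gripper": 1}
    - {"xyz": [0.0465, 0.034, 0.01], "dr": [0, 0, 0], "gripper": 1}
    - {"xyz": [0.052, 0.039, 0.013], "dr": [0, 0, 0], "gripper": 1}
    - {"xyz": [0.058, 0.0445, 0.016], "dr": [0, 0, 0], "gripper": 1}
    - {"xyz": [0.063, 0.0495, 0.0195], "dr": [0, 0, 0], "gripper": 1}
    - {"xyz": [0.068, 0.055, 0.023], "dr": [0, 0, 0], "gripper": 1}
    - {"xyz": [0.073, 0.06, 0.027], "dr": [0, 0, 0], "gripper": 1}

```text
time_s: 7.8
tool_pos: [0.6695, -0.1159, 0.2637]
eef_rot: [0.85, 0.387, 0.327, -0.147]
contact_force: [-0.5, 0.2, -1.1]
opening: 0.0004
```

Run:
```python
from h import *
st()
a=cv2.resize(bot.camera("side")[80:280,180:400],(396,360))
b=cv2.resize(bot.camera("wrist"),(360,270)); c=np.zeros((360,800,3),np.uint8); c[:,:396]=a; c[:270,440:]=b
cv2.imwrite("pics/m6.png",c[:,:,::-1])
for ph in np.arange(1.6,1.91,.05): print(round(ph,2),rel(S(tcp2(ph)),RU)[0])
```

```text
t 7.8 S [0.0765 0.     0.2637] W [ 0.6695 -0.1159  0.2637] q [-0.591  0.466  1.803  0.913  0.995 -0.444] F [-0.45  0.2  -1.07] op 0.0004 dRL [-0.003  1.046  1.874]
1.6 [-0.0042 -0.005  -0.0047]
1.65 [ 0.0006  0.0003 -0.0007]
1.7 [0.0052 0.0055 0.0036]
1.75 [0.0094 0.0107 0.0083]
1.8 [0.0134 0.0159 0.0132]
1.85 [0.0171 0.0211 0.0184]
1.9 [0.0204 0.0262 0.0238]
```

View pics/m6.png

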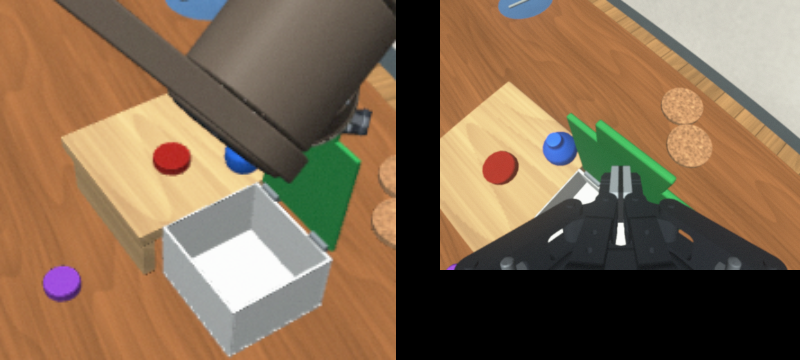

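Near upright. Pushing on slowly to about 1.85 rad.

Emit:
carry_out:
  rows:
    - {"xyz": [0.003, 0.003, 0.0015], "dr": [0, 0, 0], "gripper": 1}
    - {"xyz": [0.0052, 0.0055, 0.0036], "dr": [0, 0, 0], "gripper": 1}
    - {"xyz": [0.0075, 0.008, 0.006], "dr": [0, 0, 0], "gripper": 1}
    - {"xyz": [0.0094, 0.0107, 0.0083], "dr": [0, 0, 0], "gripper": 1}
    - {"xyz": [0.0115, 0.0133, 0.0108], "dr": [0, 0, 0], "gripper": 1}
    - {"xyz": [0.0134, 0.016, 0.0132], "dr": [0, 0, 0], "gripper": 1}
    - {"xyz": [0.0153, 0.0185, 0.0158], "dr": [0, 0, 0], "gripper": 1}
    - {"xyz": [0.017, 0.021, 0.0184], "dr": [0, 0, 0], "gripper": 1}
    - {"xyz": [0.017, 0.021, 0.0184], "dr": [0, 0, 0], "gripper": 1}

```text
time_s: 8.65
tool_pos: [0.7015, -0.1109, 0.2612]
eef_rot: [0.85, 0.387, 0.327, -0.147]
contact_force: [-1.2, 0.1, -0.3]
opening: -0.0002
```

Run:
```python
from h import *
st()
a=cv2.resize(bot.camera("side")[80:280,180:400],(396,360))
b=cv2.resize(bot.camera("wrist"),(360,270)); c=np.zeros((360,800,3),np.uint8); c[:,:396]=a; c[:270,440:]=b
cv2.imwrite("pics/m7.png",c[:,:,::-1])
print(rel(S([-.0,-.02,.36]),RU)); print(rel(S([-.06,.0,.36]),vert(.158)))
```

```text
t 8.65 S [0.1089 0.     0.2612] W [ 0.7015 -0.1109  0.2612] q [-0.555  0.501  1.746  0.913  0.987 -0.403] F [-1.23  0.15 -0.35] op -0.0002 dRL [-0.003  1.046  1.873]
(array([-0.0052, -0.0536, -0.1377]), array([ 0.004, -0.   , -0.   ]))
(array([-0.0298, -0.1074, -0.1601]), array([ 0.323, -0.684, -0.834]))
```

View pics/m7.png

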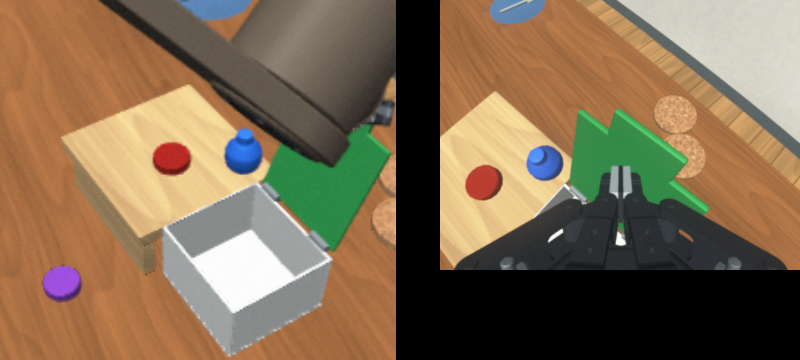

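The lid now leans back past upright. I'll back off and turn the tool upright.

Emit:
carry_out:
  rows:
    - {"xyz": [-0.001, -0.011, -0.027], "dr": [0, 0, 0], "gripper": 1}
    - {"xyz": [-0.002, -0.022, -0.055], "dr": [0, 0, 0], "gripper": 1}
    - {"xyz": [-0.003, -0.033, -0.083], "dr": [0, 0, 0], "gripper": 1}
    - {"xyz": [-0.005, -0.054, -0.138], "dr": [0, 0, 0], "gripper": 1}
    - {"xyz": [-0.01, -0.065, -0.143], "dr": [0.04, -0.085, -0.104], "gripper": 0.3}
    - {"xyz": [-0.014, -0.075, -0.147], "dr": [0.08, -0.171, -0.208], "gripper": 0.3}
    - {"xyz": [-0.018, -0.085, -0.15], "dr": [0.12, -0.256, -0.313], "gripper": 0.3}
    - {"xyz": [-0.022, -0.095, -0.155], "dr": [0.161, -0.342, -0.417], "gripper": 0.3}
    - {"xyz": [-0.026, -0.1, -0.16], "dr": [0.2, -0.427, -0.521], "gripper": 0.3}
    - {"xyz": [-0.03, -0.107, -0.16], "dr": [0.242, -0.513, -0.625], "gripper": 0.3}
    - {"xyz": [-0.03, -0.107, -0.16], "dr": [0.28, -0.598, -0.73], "gripper": 0.3}
    - {"xyz": [-0.03, -0.107, -0.16], "dr": [0.323, -0.684, -0.834], "gripper": 0.3}

```text
time_s: 9.75
tool_pos: [0.5348, -0.1383, 0.3606]
eef_rot: [0.682, 0.73, 0.037, -0.015]
contact_force: [0.3, 0.2, -1.1]
opening: 0.03
```

Run:
```python
from h import *
st()
np.set_printoptions(precision=4,suppress=True)
for n in ("top","side"):
    im=bot.camera(n); H=hsv(im); R,C=np.indices(H.shape[:2])
    cv2.imwrite(f"pics/{n}8.png",im[:,:,::-1])
    r,c,s=big(((H[...,0]<6)|(H[...,0]>174))&(H[...,1]>150)&(H[...,2]>50)&(R<260)&(R>100)); print(n,c,s,toS(onz(n,[c],0.114)[0]))
```

```text
t 9.75 S [-0.06   -0.0008  0.3606] W [ 0.5348 -0.1383  0.3606] q [-0.362  0.229  1.654  0.084  1.259 -0.456] F [ 0.34  0.22 -1.09] op 0.03 dRL [0.29  0.725 0.944]Traceback (most recent call last):
  File "<stdin>", line 7, in <module>
  File "h.py", line 14, in big
    n,l,s,c=cv2.connectedComponentsWithStats(m.astype(np.uint8)); i=1+np.argmax(s[1:,4]); return (l==i).astype(np.uint8),c[i],s[i]
                                                                      ~~~~~~~~~^^^^^^^^^
    return _wrapfunc(a, 'argmax', axis=axis, out=out, **kwds)
    return bound(*args, **kwds)
ValueError: attempt to get argmax of an empty sequence
```

View pics/top8.png

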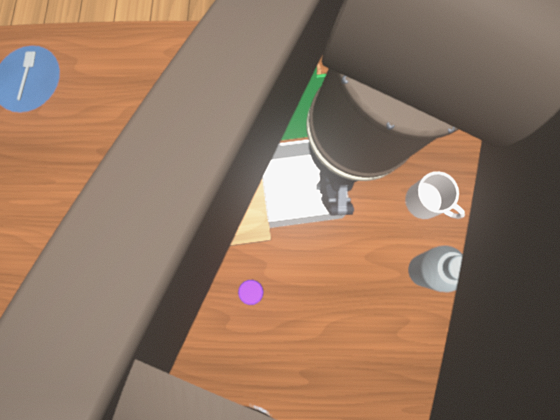

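The lid is open, but the arm hides the board from above. I'll move behind the cap, staying high, with a narrow 24 mm finger gap so the fingers cradle the disc as they push.

Run:
```python
from h import *
print(rel(S([-.006,.235,.25]),vert(.158)))
k=np.load("k.npy"); q=bot.observe()["qpos"]
for p in ([-.006,.235,.25],[-.006,.23,.107],[-.006,.075,.107]):
    r=ik(S(p),vert(.158),k,q); q=r.x; print(q.round(2),r.cost)
```

```text
(array([0.2303, 0.0301, 0.1277]), array([ 0.035, -0.066, -0.081]))
[ 0.13  0.34  1.77  0.    1.02 -0.03] 8.386461942834219e-31
[ 0.12  0.5   1.95 -0.    0.69 -0.03] 1.0078841265200842e-19
[-0.15  0.52  1.91  0.    0.71 -0.3 ] 1.6236937582145464e-29
```

Emit:
carry_out:
  rows:
    - {"xyz": [0.023, 0.003, 0.013], "dr": [0.035, -0.066, -0.081], "gripper": 0.44}
    - {"xyz": [0.046, 0.006, 0.026], "dr": [0.035, -0.066, -0.081], "gripper": 0.44}
    - {"xyz": [0.069, 0.009, 0.038], "dr": [0.035, -0.066, -0.081], "gripper": 0.44}
    - {"xyz": [0.092, 0.012, 0.051], "dr": [0.035, -0.066, -0.081], "gripper": 0.44}
    - {"xyz": [0.115, 0.015, 0.064], "dr": [0.035, -0.066, -0.081], "gripper": 0.44}
    - {"xyz": [0.138, 0.018, 0.077], "dr": [0.035, -0.066, -0.081], "gripper": 0.44}
    - {"xyz": [0.161, 0.021, 0.09], "dr": [0.035, -0.066, -0.081], "gripper": 0.44}
    - {"xyz": [0.184, 0.024, 0.102], "dr": [0.035, -0.066, -0.081], "gripper": 0.44}
    - {"xyz": [0.207, 0.027, 0.115], "dr": [0.035, -0.066, -0.081], "gripper": 0.44}
    - {"xyz": [0.23, 0.03, 0.128], "dr": [0.035, -0.066, -0.081], "gripper": 0.44}
    - {"xyz": [0.23, 0.03, 0.128], "dr": [0.035, -0.066, -0.081], "gripper": 0.44}
    - {"xyz": [0.23, 0.03, 0.128], "dr": [0.035, -0.066, -0.081], "gripper": 0.44}

```text
time_s: 10.8
tool_pos: [0.5529, 0.1038, 0.2504]
eef_rot: [0.654, 0.757, 0.004, -0.004]
contact_force: [-0.3, -0.8, -0.9]
opening: 0.0241
```

```bash
cat >> h.py <<'E'
def wonz(o,uv,z):
    p=bot.camera_params("wrist"); R=Ro.from_quat(o["eef_rot"]).as_matrix(); T=np.eye(4);T[:3,:3]=R;T[:3,3]=o["tool_pos"]; T=T@p["mount"]
    q=cv2.undistortPoints(np.array(uv,float).reshape(-1,1,2),p["K"],p["distortion"]).reshape(-1,2)
    d=np.c_[q,np.ones(len(q))]@T[:3,:3].T; c=T[:3,3]; return c+d*((z-c[2])/d[:,2])[:,None]
E
python3 - <<'E'
from h import *
st(); o=bot.observe(); im=bot.camera("wrist"); cv2.imwrite("pics/wr9.png",im[:,:,::-1])
s=bot.camera("side"); cv2.imwrite("pics/side9.png",s[:,:,::-1])
H=hsv(im); m=((H[...,0]<6)|(H[...,0]>174))&(H[...,1]>140)&(H[...,2]>50)
r,c,b=big(m); print("wrist red",c,b,toS(wonz(o,[c],.114)[0]))
H=hsv(s); R,C=np.indices(H.shape[:2]); m=((H[...,0]<6)|(H[...,0]>174))&(H[...,1]>150)&(H[...,2]>50)&(R<260)&(R>100)
if m.sum(): r,c,b=big(m); print("side red",c,b,toS(onz("side",[c],.114)[0]))
print(rel(S([-.006,.228,.13]),vert(.158)))
E
```

```text
t 10.8 S [-0.0041  0.2354  0.2504] W [0.5529 0.1038 0.2504] q [ 0.125  0.338  1.778  0.012  1.025 -0.028] F [-0.28 -0.82 -0.9 ] op 0.0241 dRL [0.319 0.693 0.846]
wrist red [280.21871921 261.78571429] [ 255  237   52   50 2030] [-0.00568795  0.17439755  0.114     ]
side red [274.91245791 167.62962963] [265 159  21  18 297] [-0.00643388  0.16563233  0.114     ]
(array([-0.0073, -0.0024,  0.1212]), array([ 0.002, -0.01 , -0.013]))
```

View pics/wr9.png

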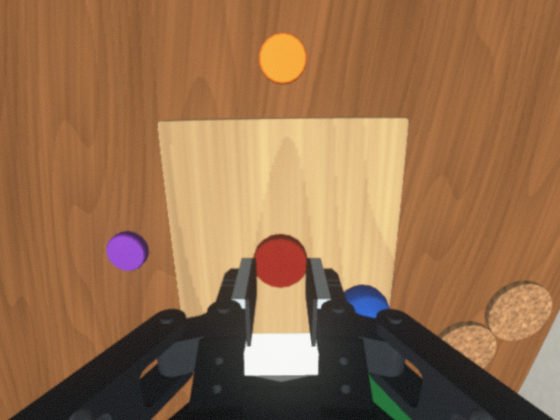

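View pics/side9.png

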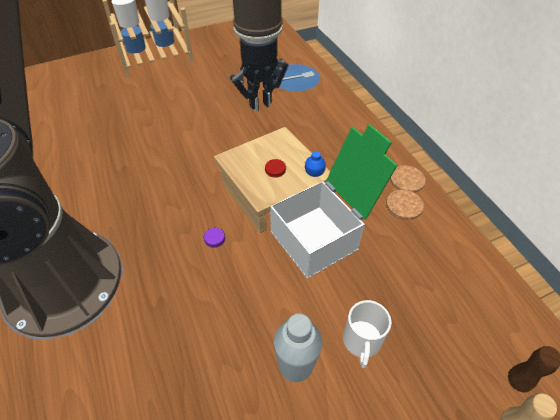

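The lid stays open with nothing touching it (side view, (365,175)). The wrist and side views both put the cap at x of -6 mm. Its y reads 174 mm from the wrist and 166 mm from the side, so I'll descend well behind it.

Emit:
carry_out:
  rows:
    - {"xyz": [-0.001, -0.001, 0.025], "dr": [0.002, -0.01, -0.013], "gripper": 0.44}
    - {"xyz": [-0.002, -0.002, 0.05], "dr": [0.002, -0.01, -0.013], "gripper": 0.44}
    - {"xyz": [-0.003, -0.002, 0.075], "dr": [0.002, -0.01, -0.013], "gripper": 0.44}
    - {"xyz": [-0.003, -0.002, 0.1], "dr": [0.002, -0.01, -0.013], "gripper": 0.44}
    - {"xyz": [-0.003, -0.002, 0.12], "dr": [0.002, -0.01, -0.013], "gripper": 0.44}
    - {"xyz": [-0.003, -0.002, 0.132], "dr": [0.002, -0.01, -0.013], "gripper": 0.44}
    - {"xyz": [-0.003, -0.002, 0.139], "dr": [0.002, -0.01, -0.013], "gripper": 0.44}
    - {"xyz": [-0.003, -0.002, 0.142], "dr": [0.002, -0.01, -0.013], "gripper": 0.44}
    - {"xyz": [-0.003, -0.002, 0.142], "dr": [0.002, -0.01, -0.013], "gripper": 0.44}

```text
time_s: 11.65
tool_pos: [0.5523, 0.1006, 0.1092]
eef_rot: [0.649, 0.76, 0.0, 0.0]
contact_force: [-0.0, -0.4, -0.1]
opening: 0.0237
```

Run:
```python
from h import *
st(); 
s=bot.camera("side"); w=bot.camera("wrist")
c=np.zeros((400,800,3),np.uint8); c[:,:440]=cv2.resize(s[60:260,180:400],(440,400)); c[:270,440:]=cv2.resize(w,(360,270)); cv2.imwrite("pics/m10.png",c[:,:,::-1])
for y in (.20,.15,.11,.08,.06): print(y,rel(S([-.006,y,.107]),vert(.158)))
```

```text
t 11.65 S [-0.0052  0.2323  0.1092] W [0.5523 0.1006 0.1092] q [ 0.126  0.513  1.912 -0.     0.716 -0.031] F [-0.03 -0.38 -0.07] op 0.0237 dRL [0.32  0.685 0.833]
0.2 (array([-0.0325, -0.0012,  0.003 ]), array([ 0.002,  0.   , -0.   ]))
0.15 (array([-0.0825, -0.0012,  0.003 ]), array([ 0.002,  0.   , -0.   ]))
0.11 (array([-0.1225, -0.0012,  0.003 ]), array([ 0.002,  0.   , -0.   ]))
0.08 (array([-0.1525, -0.0012,  0.003 ]), array([ 0.002,  0.   , -0.   ]))
0.06 (array([-0.1725, -0.0012,  0.003 ]), array([ 0.002,  0.   , -0.   ]))
```

View pics/m10.png

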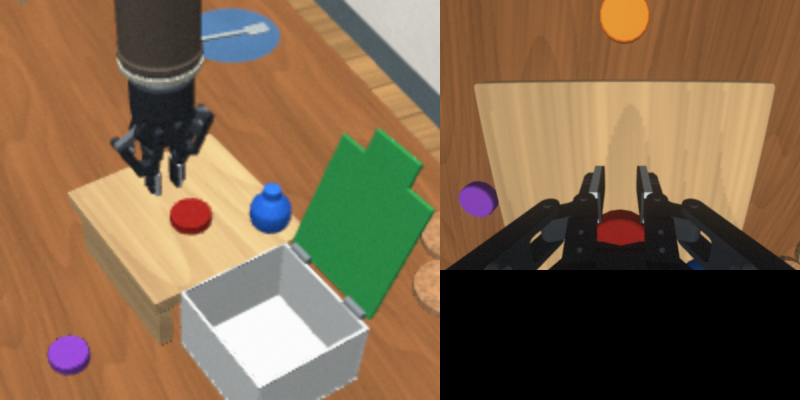

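The fingertips stand on either side of the cap's rear, with the bulb clear on the right. Pushing now.

Emit:
carry_out:
  rows:
    - {"xyz": [-0.01, -0.002, 0.002], "dr": [0, 0, 0], "gripper": 0.44}
    - {"xyz": [-0.02, -0.003, 0.002], "dr": [0, 0, 0], "gripper": 0.44}
    - {"xyz": [-0.029, -0.003, 0.002], "dr": [0, 0, 0], "gripper": 0.44}
    - {"xyz": [-0.037, -0.003, 0.002], "dr": [0, 0, 0], "gripper": 0.44}
    - {"xyz": [-0.045, -0.003, 0.002], "dr": [0, 0, 0], "gripper": 0.44}
    - {"xyz": [-0.053, -0.003, 0.002], "dr": [0, 0, 0], "gripper": 0.44}
    - {"xyz": [-0.061, -0.003, 0.002], "dr": [0, 0, 0], "gripper": 0.44}
    - {"xyz": [-0.069, -0.003, 0.002], "dr": [0, 0, 0], "gripper": 0.44}
    - {"xyz": [-0.077, -0.003, 0.002], "dr": [0, 0, 0], "gripper": 0.44}
    - {"xyz": [-0.085, -0.003, 0.002], "dr": [0, 0, 0], "gripper": 0.44}
    - {"xyz": [-0.085, -0.003, 0.002], "dr": [0, 0, 0], "gripper": 0.44}

```text
time_s: 12.67
tool_pos: [0.5628, 0.0153, 0.1071]
eef_rot: [0.649, 0.761, -0.0, 0.0]
contact_force: [0.2, -0.4, -0.4]
opening: 0.0241
```

Run:
```python
from h import *
st(); 
s=bot.camera("side"); w=bot.camera("wrist")
c=np.zeros((400,800,3),np.uint8); c[:,:440]=cv2.resize(s[60:260,180:400],(440,400)); c[:270,440:]=cv2.resize(w,(360,270)); cv2.imwrite("pics/m11.png",c[:,:,::-1])
for y in (.11,.08,.06): print(y,rel(S([-.009,y,.107]),vert(.158)))
```

```text
t 12.67 S [-0.0082  0.1464  0.1071] W [0.5628 0.0153 0.1071] q [-2.60e-02  5.18e-01  1.91e+00 -1.00e-03  7.13e-01 -1.83e-01] F [ 0.16 -0.41 -0.37] op 0.0241 dRL [0.32  0.684 0.833]
0.11 (array([-0.0376, -0.0007,  0.0001]), array([ 0.,  0., -0.]))
0.08 (array([-0.0676, -0.0006,  0.0001]), array([ 0.,  0., -0.]))
0.06 (array([-0.0876, -0.0006,  0.0001]), array([ 0.,  0., -0.]))
```

View pics/m11.png

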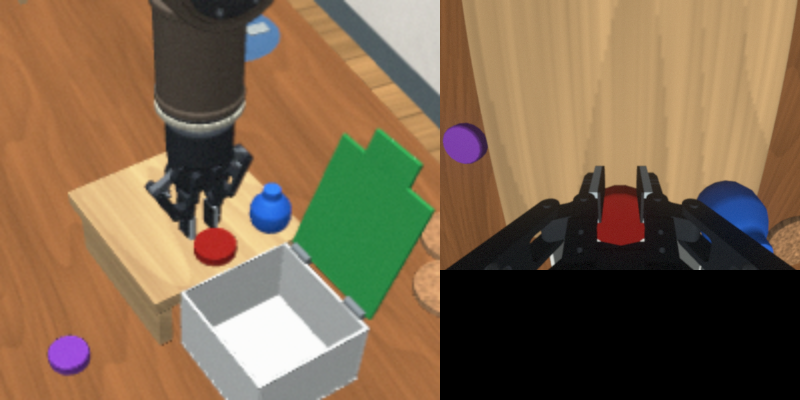

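The cap is cradled and moving straight, and the bulb hasn't been touched. Pushing over the edge.

Emit:
carry_out:
  rows:
    - {"xyz": [-0.008, 0, 0], "dr": [0, 0, 0], "gripper": 0.44}
    - {"xyz": [-0.016, 0, 0], "dr": [0, 0, 0], "gripper": 0.44}
    - {"xyz": [-0.024, 0, 0], "dr": [0, 0, 0], "gripper": 0.44}
    - {"xyz": [-0.032, 0, 0], "dr": [0, 0, 0], "gripper": 0.44}
    - {"xyz": [-0.04, 0, 0], "dr": [0, 0, 0], "gripper": 0.44}
    - {"xyz": [-0.048, 0, 0], "dr": [0, 0, 0], "gripper": 0.44}
    - {"xyz": [-0.056, 0, 0], "dr": [0, 0, 0], "gripper": 0.44}
    - {"xyz": [-0.064, 0, 0], "dr": [0, 0, 0], "gripper": 0.44}
    - {"xyz": [-0.072, 0, 0], "dr": [0, 0, 0], "gripper": 0.44}
    - {"xyz": [-0.078, 0, 0], "dr": [0, 0, 0], "gripper": 0.44}
    - {"xyz": [-0.078, 0, 0], "dr": [0, 0, 0], "gripper": 0.44}

```text
time_s: 13.68
tool_pos: [0.5751, -0.0615, 0.1071]
eef_rot: [0.649, 0.761, 0.0, 0.0]
contact_force: [0.4, 0.2, 0.1]
opening: 0.0236
```

Run:
```python
from h import *
st(); 
s=bot.camera("side"); w=bot.camera("wrist")
c=np.zeros((400,800,3),np.uint8); c[:,:440]=cv2.resize(s[80:280,180:400],(440,400)); c[:270,440:]=cv2.resize(w,(360,270)); cv2.imwrite("pics/m12.png",c[:,:,::-1])
```

```text
t 13.68 S [-0.0082  0.0686  0.1071] W [ 0.5751 -0.0615  0.1071] q [-1.590e-01  5.340e-01  1.875e+00 -1.000e-03  7.320e-01 -3.160e-01] F [0.43 0.25 0.13] op 0.0236 dRL [0.319 0.684 0.833]
```

View pics/m12.png

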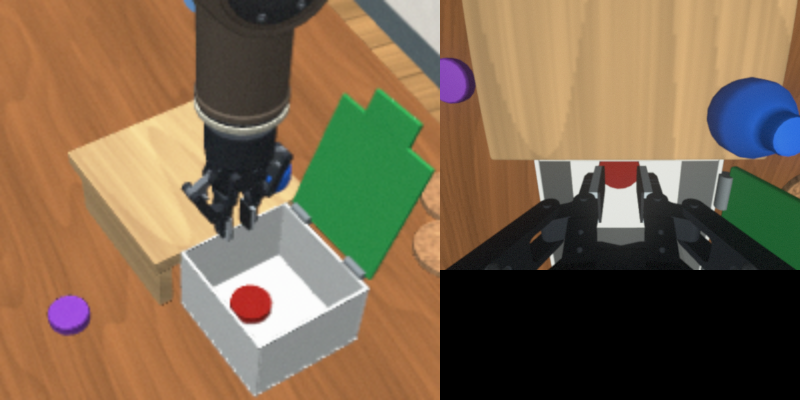

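The cap lies on the caddy's floor (side crop (250,303)). Retreating straight up and checking.

Emit:
carry_out:
  rows:
    - {"xyz": [0, 0, -0.03], "dr": [0, 0, 0], "gripper": 0.44}
    - {"xyz": [0, 0, -0.06], "dr": [0, 0, 0], "gripper": 0.44}
    - {"xyz": [0, 0, -0.09], "dr": [0, 0, 0], "gripper": 0.44}
    - {"xyz": [0, 0, -0.12], "dr": [0, 0, 0], "gripper": 0.44}
    - {"xyz": [0.03, 0, -0.15], "dr": [0, 0, 0], "gripper": 0.44}
    - {"xyz": [0.06, 0, -0.18], "dr": [0, 0, 0], "gripper": 0.44}
    - {"xyz": [0.1, 0, -0.2], "dr": [0, 0, 0], "gripper": 0.44}
    - {"xyz": [0.14, 0, -0.2], "dr": [0, 0, 0], "gripper": 0.44}
    - {"xyz": [0.18, 0, -0.2], "dr": [0, 0, 0], "gripper": 0.44}
    - {"xyz": [0.22, 0, -0.2], "dr": [0, 0, 0], "gripper": 0.44}
    - {"xyz": [0.22, 0, -0.2], "dr": [0, 0, 0], "gripper": 0.44}
    - {"xyz": [0.22, 0, -0.2], "dr": [0, 0, 0], "gripper": 0.44}

```text
time_s: 14.78
tool_pos: [0.5392, 0.1595, 0.307]
eef_rot: [0.647, 0.762, 0.0, 0.0]
contact_force: [0.0, -0.1, 0.3]
opening: 0.0241
```

Run:
```python
from h import *
st(); 
s=bot.camera("side"); cv2.imwrite("pics/side13.png",s[:,:,::-1])
a=cv2.imread("pics/side0.png")[:,:,::-1]; d=np.abs(a.astype(int)-s).sum(2)
for n,(x0,x1,y0,y1) in dict(bulb=(303,328,150,178),shaker=(270,325,312,385),mug=(340,395,300,370)).items(): print(n,d[y0:y1,x0:x1].mean())
H=hsv(s);R,C=np.indices(H.shape[:2]);r,c,b=big(((H[...,0]<6)|(H[...,0]>174))&(H[...,1]>150)&(H[...,2]>50)&(R>100)&(C>200)&(R<290)); print(c,b,toS(onz("side",[c],.012)[0]))
```

```text
t 14.78 S [-0.0089  0.2925  0.307 ] W [0.5392 0.1595 0.307 ] q [ 0.234  0.286  1.705 -0.     1.15   0.071] F [ 0.04 -0.13  0.27] op 0.0241 dRL [0.318 0.685 0.828]
bulb 6.024285714285714
shaker 5.2455790784557905
mug 4.796103896103896
[304.97241379 231.40344828] [295 223  20  18 290] [-0.00755353  0.02614431  0.012     ]
```

View pics/side13.png

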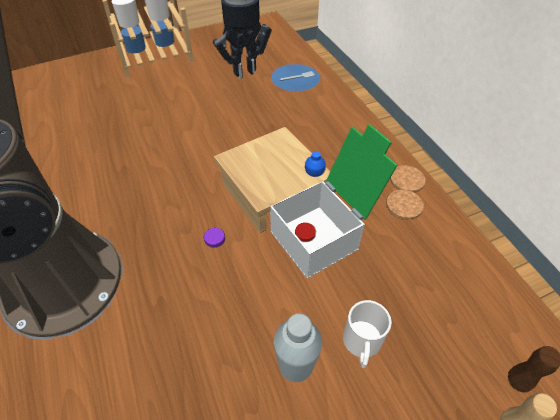

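The final view shows the cap in the caddy at (305,231), the lid open at (365,175), and the bulb, mug and shaker where they were. Handing in.

```bash
python3 -c "
from rig import bot
print(bot.close_job())"
```

```text
the job is handed in; nothing more can be done
None
```

I pushed the green lid up by its tab with the closed fingertips and on past upright. It stayed open by itself, with nothing touching it, from then until the last picture. I then pushed the red cap along the board between two slightly opened fingertips, and it dropped into the caddy. I handed the job in at about 15 s of the 61 s allowed.

**Last checks:**
- **Cap:** the final side view shows it flat on the caddy floor, at about x = -8 mm, y = 26 mm in the station's frame.
- **Other objects:** the bulb, mug and shaker look the same in the final picture as in the first, and the arm ended well clear of everything.
- **Forces:** the wrist force I read at the end of each move stayed below about 2 N; I did not read it within moves.

**Disagreed or failed:**
- **Cap position before the push:** the wrist and side cameras differed by about 9 mm along the board. I came down far enough behind the cap to allow for that.
- **Top camera check:** one check after opening the lid failed because the arm hid the board. I used the side and wrist views instead.

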